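Tip the blanks out of the tilt tray and square the coupon in the weld jig

ROBOT

A 6-joint arm with a two-finger parallel gripper is mounted at the origin on the work surface. World frame = base frame: x ahead of the robot, y to its left, z up, the work surface at z = 0. Lengths are in mm, angles in degrees, forces in N, time in s.
With the tool pointing down it reaches from about 350 to 850 mm from the base axis. Payload 8.1 kg.
Tool frame: the origin (TCP) lies at the very end of the fingers, on their centre line; the grasp point (between the pads) lies 19 mm behind it; x points along the fingers, y is the direction in which the jaws open and shut, and the axes are right-handed (so a half turn about x gives the same grasp; the last joint's range is limited). The gripper opens to 85 mm and grips with 20 to 120 N. Pads are 22 mm wide; open, the fingers measure 114 mm over their backs; the gripper's body (76 mm by 85 mm) begins 54 mm behind the grasp point. The pads swing forward as they close: fully open they stand 13 mm farther back than shut.
Start: joints at [69.076, 7.471, 85.268, -0, 87.261, -4.893], TCP at [165.676, 576.677, 231.292] pointing down, gripper open.
Joint ranges: [-169.43, 169.43], [-51.17, 129.36], [1.28, 143.12], [-76.62, 256.62], [0, 156.53], [-152.29, 152.29]. Speed limits (degrees/s): [136.94, 136.94, 159.86, 180, 180, 180].

INTERFACE

Orientations are given as [roll, pitch, yaw] about the fixed x, y, z axes, in that order (R = Rz(yaw) Ry(pitch) Rx(roll)).
In Python, from bench import sensors, snapshot, r gives the robot as it stands. The module is installed in compiled form; this text tells all that it offers.
- The arm moves only by the tool drive_tool, never from a script. Its argument "moves" is one flat list of numbers, 6 for each row, row after row: the shift along the tool's x, y, z in cm, then the turn, a rotation vector about the tool's x, y, z in degrees. In form: [tx, ty, tz, wx, wy, wz, tx, ty, tz, wx, wy, wz, ...]. A call has 1 to 20 rows; each row shifts and turns the commanded pose from where the row before left it, along the tool's axes as they then stand; what a row does not reach is not made up. A row lasts 1/12 s, in which the tool goes at most 41.7 mm and 7.16 degrees, less where a joint would pass 70% of its speed; a pose out of reach is approached as far as the arm can. A call with a gripper value outside its range is refused whole. "hand" is the finger opening in cm, from 0 to 8.54, set as the call begins (left out, the last holds). The fingers move at their own pace and stop on an object; "grip_force" is the grip in N (left out, the last holds). Time passes only in rows, so rows that do not move let the fingers close. It gives the time, the measured TCP pose, the force and the opening at its end, in the units of the state.
- sensors.sense(): the state, without advancing time (a new reading comes with each control period).
- snapshot(name): name is "scene" or "side" or "wrist"; returns a dict with "image" (420x560x3 uint8, red, green, blue), "z_map" (420x560 float32, mm along the optical axis (not along the pixel's ray), 0 where there is no reading), "camera_matrix" (3x3 intrinsics, pixels), "dist" ([k1, k2, p1, p2, k3] as OpenCV has them; the pictures are not rectified), "eye" and "orientation" of the camera in the world; the wrist camera has in their place "mount" (4x4, takes a point from camera to tool coordinates, whose origin is the TCP and whose axes are the tool frame's). Camera axes: x right, y down, z forward; pixel columns grow to the right and rows downward; lengths in mm; the calibration is good to about 2 mm. A picture is of the moment at which its call begins: read the wrist's pose just before it.
- r.hand_in(): hands the job in, once; it reports no verdict.
The state is a dict: "time": time; "joint_pos": joint angles; "qd": joint speeds; "joint_efforts": joint torques, N m; "tool_pos": TCP position; "tcp_rot": TCP orientation; "ft_force": force on the tool from outside, world axes, zero at the start; "wrist_torque": the same for the moment, N m; "finger_gap": finger opening in mm.
Only numpy, scipy, OpenCV 4.12 (cv2) and the standard library are available. Lean on these libraries where they do the work, as an engineer would, in place of code of your own. Each camera call takes 0.05 s, during which the arm holds its last target.

TASK

Lift the tilt tray by its bar handle until the square steel coupon and the narrow steel strip have both slid out and lie flat on the jig plate, then lower the tray by hand, gently, fully down onto its rests. After that take the small mallet by its handle and use its head, never your fingers, to nudge the coupon until it touches both the end fence and the side fence in the square corner. Leave the strip lying in its own bay, stand the mallet upright on its head again on its rubber mat, and do not disturb the other things on the bench.

Things in the scene. Friction and masses are not known exactly. Their poses are not given: they have to be found in the camera images.
- station: Fixed dark steel base plate 235 mm (its x, -130 to 105) by 375 mm (its y, -215 to 160), 12 mm thick, on the bench; origin on the bench under the hinge line. Its place and yaw vary. The -y half is the bare jig plate with 14 mm high aluminium fences, the +y half carries the tilt tray. Past the side fence lies the strip's narrow bay (x = 62 to 100 mm).
- jig_corner (a point): Inner square corner of the two fences, at the jig plate's top (12 mm above the bench), axes as the station's. The end fence (whole width) is the plane y = 0, the coupon on its +y side; the side fence (150 mm long, 12 mm thick) is the plane x = 0, the coupon on its -x side. Coupon home: centre at x = -35, y = +35 mm. The hinge line is at y = +200.
- tray (a joint): Tilt of the tray, rad: 0 fully down and level on its rests, grows as the handle is lifted, stop at 0.9. It falls back if let go; lifting needs under 5 N. The blanks slide towards the station's -y from about 0.1 to 0.25 rad on and are out once it is lifted to about 0.8 and held there for half a second.
- tray_hinge (a point): Middle of the hinge line (along the station's x), 44 mm above the bench. The dark tray floor (top 2 mm above this line) runs from y = -35 mm, the open lip that dips to the jig plate as the tray tilts, to an 18 mm high end wall at y = +115 mm. Lane walls: 18 mm high, tops 64 mm above the bench when down.
- tray_handle (a point): Middle of the handle at the tray's free edge: level black round bar, 12 mm thick, 92 mm long along the station's x, 47 mm (centre) outside the end wall. Tray down: 162 mm to +y of the hinge line and 12 mm above it (56 mm above the bench). It swings with the tray; pinched from above it can turn between the fingers.
- coupon: Square steel plate 70 x 70 x 10 mm, about 0.36 kg, edges parallel to its x and y; origin at the centre of its underside. It starts in the wide tray lane, slides out onto the jig plate, usually as far as the end fence or near it, and comes to lie 20 mm or more short of the side fence.
- strip: Narrow steel strip 25 (x) x 70 (y) x 10 mm; origin at the centre of its underside. It starts in the narrow tray lane (far side) and slides out into its bay.
- mallet: Small setting mallet standing on its head: square white nylon head 40 x 40 mm, 30 mm high, on it an upright square wooden handle 22 x 22 mm from 30 to 100 mm height, faces parallel to the head's. About 0.22 kg. Origin: centre of the head's underside; x, y square to the head's faces, z up along the handle. Starts upright on the mat.
- mat: Black rubber mat 130 x 130 mm, 4 mm thick, fixed to the bench to the left or to the right of the station; origin at the centre of its underside.
- brush: Wooden wire brush lying on the bench, 255 x 26 x 28 mm; bystander. It lies at the side where the mat is not.
- hammer: Steel chipping hammer lying at the left side of the bench, 225 mm long, head 130 mm; bystander.
- magnet: Grey triangular welding magnet, about 90 x 95 x 18 mm, beyond the jig; bystander.
- offcut: Dark flat-bar offcut 35 x 110 x 12 mm, beyond the tray; bystander.
- tape: Grey tape measure 62 x 34 x 58 mm, between robot and tray; bystander.
- rod_tin: Round tin of rods, 64 mm across, 160 mm high with the rods, far left; bystander.
- clamp: Screw clamp lying flat, about 200 x 120 mm, far right; bystander.
Mind the look-alikes: they are no part of the job. What is meant by the strip is not blue, orange or turquoise, and is the larger of those in its own colour.

How it is judged:
By the outcome, as a careful person would: the job done as asked, in the order asked, and still so for the second after the job is handed in, with the robot touching nothing.
It also fails if it takes over 72 s, if anything falls off the work surface, if the arm or the gripper's body presses on something with over 40 N, if the wrist force passes 120 N, or if a joint passes its speed limit or range.

## Working session

There is one attempt and no reset: what is moved stays moved. The work goes in short steps, Python scripts to look and compute and a tool call to move; the robot and the scene stay as the last step left them, time stands still between calls to the robot, and variables do not carry over. Pictures are saved under pics/ and viewed, and the job is handed in when it is done.

Besides the shell and the picture viewer there is one more tool, called after ">>>" by a JSON object that holds its "op" and its "data". drive_tool: Moves the arm, as the interface text tells. Its arguments: {"type":"object","properties":{"moves":{"type":"array","items":{"type":"number"}},"hand":{"type":"number"},"grip_force":{"type":"number"}},"required":["moves"]}

```bash
mkdir -p pics; python3 - <<'E'
from bench import sensors, snapshot, r
import cv2, numpy as np
s=sensors.sense(); print(s)
for n in ["scene","side"]:
    d=snapshot(n); cv2.imwrite(f"pics/{n}0.png",cv2.cvtColor(d["image"],cv2.COLOR_RGB2BGR)); np.savez(f"{n}0.npz",**d)
    print(n,d["camera_matrix"],d["dist"],d["eye"],d["orientation"])
d=snapshot("wrist");print(d["mount"],d["camera_matrix"]);cv2.imwrite("pics/wrist0.png",cv2.cvtColor(d["image"],cv2.COLOR_RGB2BGR))
E
```

```text
{'time': 0.0, 'joint_pos': array([ 6.90753862e+01,  7.51461134e+00,  8.53292135e+01, -6.03492511e-04,
        8.72619372e+01, -4.89244598e+00]), 'qd': array([ 0.06219401,  0.05464784, -0.03335891,  0.01958433, -0.01509803,
        0.00374619]), 'joint_efforts': array([-3.58846082e-04, -5.69379795e+01, -5.00570190e+01, -2.18580117e-04,
        1.45473343e-02, -1.22093088e-06]), 'tool_pos': array([165.48497555, 576.15500666, 230.25024511]), 'tcp_rot': array([ -94.56591455,   89.89423622, -110.59805296]), 'ft_force': array([-0.42736349,  0.44553464, -0.43534397]), 'wrist_torque': array([ 0.01318966, -0.03127834, -0.01667107]), 'finger_gap': 85.46801376724378}
scene [[398.54267639   0.         284.55883423]
 [  0.         398.54267639 207.25757541]
 [  0.           0.           1.        ]] [0.01815471 0.         0.         0.         0.        ] [1260.45578743  -48.59248513  904.04088208] [-1.41657495e+02 -7.39349775e-02  7.98514535e+01]
side [[499.41944424   0.         279.13877327]
 [  0.         499.41944424 216.38250312]
 [  0.           0.           1.        ]] [-0.17641217  0.          0.          0.          0.        ] [-370.54234121 -861.99069253 1024.70342511] [-126.30261032    0.78663062  -46.08206447]
[[ 2.28848646e-04 -3.16157178e-01  9.48706797e-01 -1.43749093e+02]
 [ 9.99999198e-01  1.25426852e-03  1.76764341e-04 -2.84867938e-01]
 [-1.24581838e-03  9.48705995e-01  3.16157211e-01 -8.07861119e+01]
 [ 0.00000000e+00  0.00000000e+00  0.00000000e+00  1.00000000e+00]] [[293.66262579   0.         278.04161571]
 [  0.         293.66262579 206.05312789]
 [  0.           0.           1.        ]]
```

View pics/scene0.png

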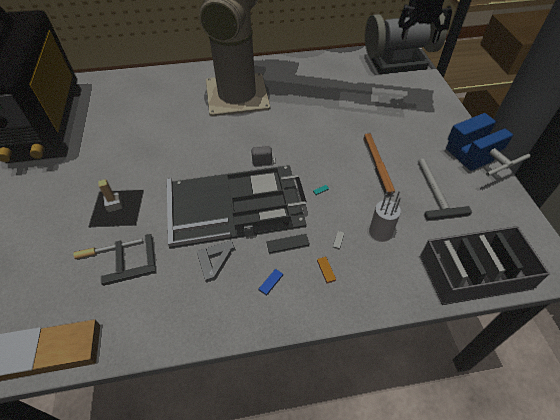

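View pics/side0.png

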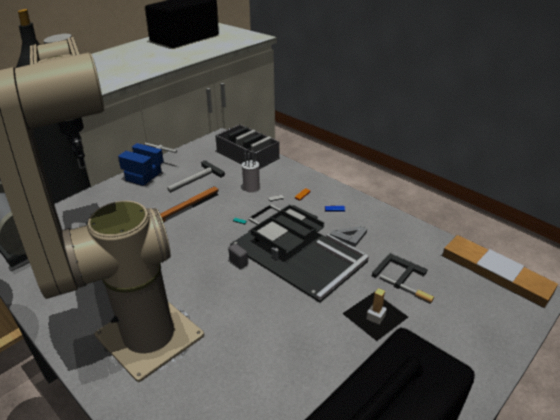

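View pics/wrist0.png

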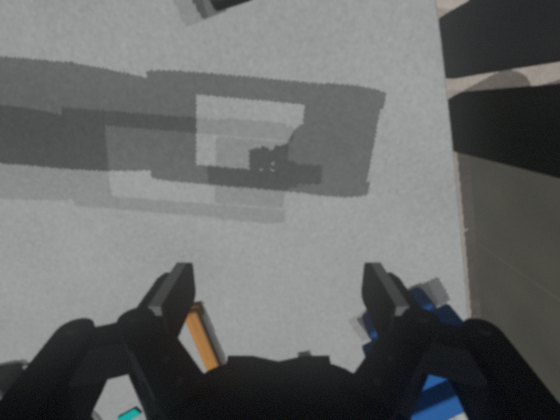

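```bash
cat > h.py <<'E'
import numpy as np, cv2
from scipy.spatial.transform import Rotation as R
def rot(e): return R.from_euler('xyz',e,degrees=True).as_matrix()
def pose(d,s=None):
    if "eye" in d: return rot(d["orientation"]),np.array(d["eye"])
    T=np.eye(4);T[:3,:3]=rot(s["tcp_rot"]);T[:3,3]=s["tool_pos"];T=T@d["mount"];return T[:3,:3],T[:3,3]
def ray(d,uv,z,s=None):
    Rm,e=pose(d,s)
    p=cv2.undistortPoints(np.array(uv,float).reshape(-1,1,2),d["camera_matrix"],d["dist"]).reshape(-1,2)
    w=np.c_[p,np.ones(len(p))]@Rm.T
    return e+w*((z-e[2])/w[:,2])[:,None]
def proj(d,P,s=None):
    Rm,e=pose(d,s);c=(np.array(P,float).reshape(-1,3)-e)@Rm
    return cv2.projectPoints(c,np.zeros(3),np.zeros(3),d["camera_matrix"],d["dist"])[0].reshape(-1,2)
def crop(d,x0,y0,x1,y1,k,f):
    im=cv2.cvtColor(d["image"],cv2.COLOR_RGB2BGR)[y0:y1,x0:x1]
    im=cv2.resize(im,None,fx=k,fy=k,interpolation=cv2.INTER_CUBIC);im=cv2.convertScaleAbs(im,alpha=1.5)
    cv2.imwrite(f,im)
E
python3 - <<'E'
from h import *
d=dict(np.load("scene0.npz"));crop(d,80,140,330,290,3,"pics/sc.png")
d=dict(np.load("side0.npz"));crop(d,210,180,420,340,3,"pics/sd.png")
E
```

```text
(no output)
```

View pics/sc.png

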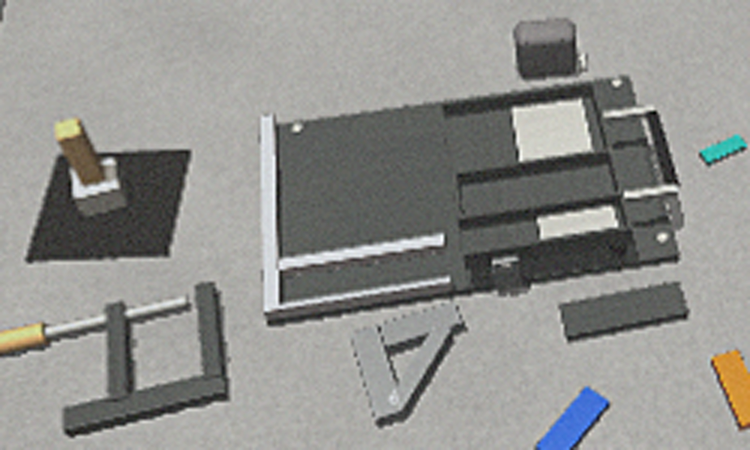

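View pics/sd.png

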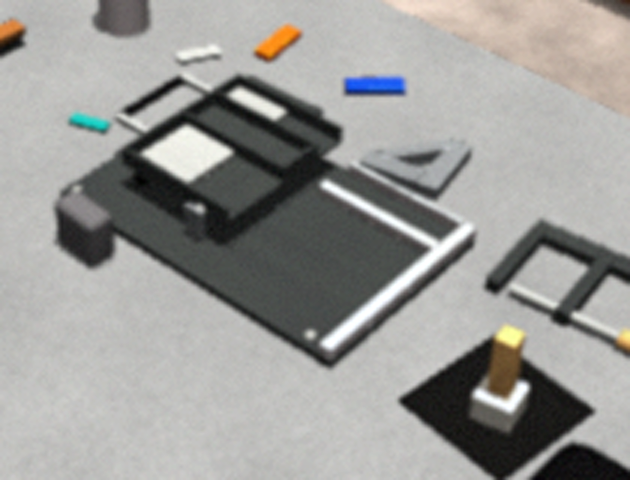

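```bash
python3 - <<'E'
from h import *
d=dict(np.load("scene0.npz"))
f=lambda c:np.array(c)/3.+np.array([80,140])-0.33
st=np.array([[-130,160],[105,160],[105,-215],[-130,-215]])
px=[(628,77),(680,257),(268,318),(262,118)]; z=[12,12,8,26]
P=np.array([ray(d,[f(a)],zz)[0] for a,zz in zip(px,z)])
print(P)
M=cv2.estimateAffinePartial2D(st.astype(float),P[:,:2])[0];print(M,np.hypot(*M[:,0]),np.degrees(np.arctan2(M[1,0],M[0,0])))
print("handle bar",ray(d,[f((655,112)),f((678,186))],56))
print("mallet top",ray(d,[f((68,128))],104),"headtop",ray(d,[f((95,182))],34), "mat",ray(d,[f(a) for a in [(65,150),(190,150),(168,257),(27,262)]],4))
d=dict(np.load("side0.npz"))
f=lambda c:np.array(c)/3.+np.array([210,180])-0.33
print("side mallet top",ray(d,[f((510,336))],104),"mat",ray(d,[f(a) for a in [(497,335),(593,410),(500,478),(400,400)]],4))
print("bar",ray(d,[f((183,78)),f((120,120))],56))
px=[(62,190),(330,364),(474,236)];
print(ray(d,[f((62,190))],12),ray(d,[f((330,362))],0),ray(d,[f((474,240))],10))
E
```

```text
[[ 404.81699807  119.78913907   12.        ]
 [ 639.15110949  124.74115563   12.        ]
 [ 637.35147742 -247.92940475    8.        ]
 [ 410.59337098 -249.89519309   26.        ]]Traceback (most recent call last):
  File "<stdin>", line 8, in <module>
cv2.error: OpenCV(4.12.0) /io/opencv/modules/calib3d/src/ptsetreg.cpp:1108: error: (-215:Assertion failed) count >= 0 && to.checkVector(2) == count in function 'estimateAffinePartial2D'
```

```bash
python3 - <<'E'
from h import *
d=dict(np.load("scene0.npz"))
f=lambda c:np.array(c)/3.+np.array([80,140])-0.33
st=np.array([[-130,160],[105,160],[105,-215],[-130,-215]])
px=[(628,77),(680,257),(268,318),(262,118)]; z=[12,12,8,26]
P=np.array([ray(d,[f(a)],zz)[0] for a,zz in zip(px,z)])
M=cv2.estimateAffinePartial2D(st.astype(np.float32).reshape(-1,1,2),np.ascontiguousarray(P[:,:2]).astype(np.float32).reshape(-1,1,2))[0];print(M,np.hypot(*M[:,0]),np.degrees(np.arctan2(M[1,0],M[0,0])))
print("handle bar",ray(d,[f((655,112)),f((678,186))],56))
print("mallet top",ray(d,[f((68,128))],104),"headtop",ray(d,[f((95,182))],34), "mat",ray(d,[f(a) for a in [(65,150),(190,150),(168,257),(27,262)]],4))
d=dict(np.load("side0.npz"))
f=lambda c:np.array(c)/3.+np.array([210,180])-0.33
print("side mallet top",ray(d,[f((510,336))],104),"mat",ray(d,[f(a) for a in [(497,335),(593,410),(500,478),(400,400)]],4))
print("bar",ray(d,[f((183,78)),f((120,120))],56))
print(ray(d,[f((62,190))],12),ray(d,[f((330,362))],0),ray(d,[f((474,240))],10))
E
```

```text
[[ 9.90298296e-01 -1.44505039e-02  5.36525011e+02]
 [ 1.44505039e-02  9.90298296e-01 -3.57021280e+01]] 0.9904037218457185 0.8360047985185545
handle bar [[497.58964075 128.49227346  56.        ]
 [591.286003   131.14114793  56.        ]]
mallet top [[ 468.37900207 -401.82049973  104.        ]] headtop [[ 473.55367942 -401.15582623   34.        ]] mat [[ 399.04481444 -445.91762471    4.        ]
 [ 420.47620236 -324.81415435    4.        ]
 [ 550.49666382 -339.47932855    4.        ]
 [ 533.60999617 -465.95324294    4.        ]]
side mallet top [[ 463.21804387 -404.27306525  104.        ]] mat [[ 546.42455878 -344.44792561    4.        ]
 [ 526.29791336 -467.03280957    4.        ]
 [ 403.50851501 -449.92161338    4.        ]
 [ 417.04065074 -327.74991433    4.        ]]
bar [[594.71663975 125.64971576  56.        ]
 [491.91795678 120.08321104  56.        ]]
[[402.5564801  119.03574011  12.        ]] [[ 413.45453077 -246.80868179    0.        ]] [[ 638.0783709  -249.72256396   10.        ]]
```

```bash
cat >> h.py <<'E'
def down(yaw): # tool y along world yaw angle (deg)
    a=np.radians(yaw);x=np.array([0,0,-1.]);y=np.array([np.cos(a),np.sin(a),0]);return np.c_[x,y,np.cross(x,y)]
def delta(s,pos,Rt,n=None):
    R0=rot(s["tcp_rot"]);t=R0.T@(np.array(pos)-s["tool_pos"])/10;w=R.from_matrix(R0.T@Rt).as_rotvec(degrees=True)
    print("total t cm",t.round(2),"|mm|",np.linalg.norm(t)*10,"w deg",w.round(2))
    return t,w
E
python3 - <<'E'
from h import *
from bench import sensors
s=sensors.sense();print(rot(s["tcp_rot"]).round(3))
for y in (90,-90): delta(s,[542,127,150],down(y+.6))
E
```

```text
[[-0.001  0.276  0.961]
 [-0.001  0.961 -0.276]
 [-1.    -0.001 -0.   ]]
total t cm [  8.09 -32.77  48.59] |mm| 591.643639451162 w deg [-16.63  -0.02   0.08]
total t cm [  8.09 -32.77  48.59] |mm| 591.643639451162 w deg [1.6337e+02 1.2000e-01 3.0000e-02]
```

>>> {"op": "drive_tool", "data": {"moves": [0, 0, 0, -5.5, 0, 0, 0, 0, 0, -5.5, 0, 0, 0, 0, 0, -5.5, 0, 0, 0, -3.2, 2.35, 0, 0, 0, 0, -3.2, 2.35, 0, 0, 0, 0, -3.2, 2.35, 0, 0, 0, 0, -3.2, 2.35, 0, 0, 0, 0, -3.2, 2.35, 0, 0, 0, 0, -3.2, 2.35, 0, 0, 0, 0, -3.2, 2.35, 0, 0, 0, 0, -3.2, 2.35, 0, 0, 0, 0, -3.2, 2.35, 0, 0, 0, 0, -3.2, 2.35, 0, 0, 0, 0, -3.2, 2.35, 0, 0, 0, 0, -3.2, 2.35, 0, 0, 0, 0, -3.2, 2.35, 0, 0, 0, 0, -3.2, 2.35, 0, 0, 0, 0, -3.2, 2.35, 0, 0, 0, 0, -3.2, 2.35, 0, 0, 0], "hand": 4}}

```text
time: 1.73
tool_pos: [546.6, 65.9, 231.1]
tcp_rot: [163.8, 90.0, 164.3]
ft_force: [0.9, 0.6, -0.5]
finger_gap: 40.1
```

```bash
cat >> h.py <<'E'
def shot(tag,names=("wrist",)):
    from bench import sensors,snapshot
    for n in names:
        s=sensors.sense();d=snapshot(n);np.savez(f"{n}_{tag}.npz",**d,**{k:s[k] for k in("tool_pos","tcp_rot")})
        im=cv2.convertScaleAbs(cv2.cvtColor(d["image"],cv2.COLOR_RGB2BGR),alpha=1.5)
        cv2.imwrite(f"pics/{n}_{tag}.png",cv2.resize(im,None,fx=1.4,fy=1.4,interpolation=cv2.INTER_CUBIC))
    return s
E
python3 - <<'E'
from h import *
s=shot("1");print(s["time"],s["tool_pos"],rot(s["tcp_rot"]).round(3))
E
```

```text
1.7333 [546.55766607  65.85496538 231.05815344] [[-0.    -0.008  1.   ]
 [ 0.     1.     0.008]
 [-1.     0.    -0.   ]]
```

View pics/wrist_1.png

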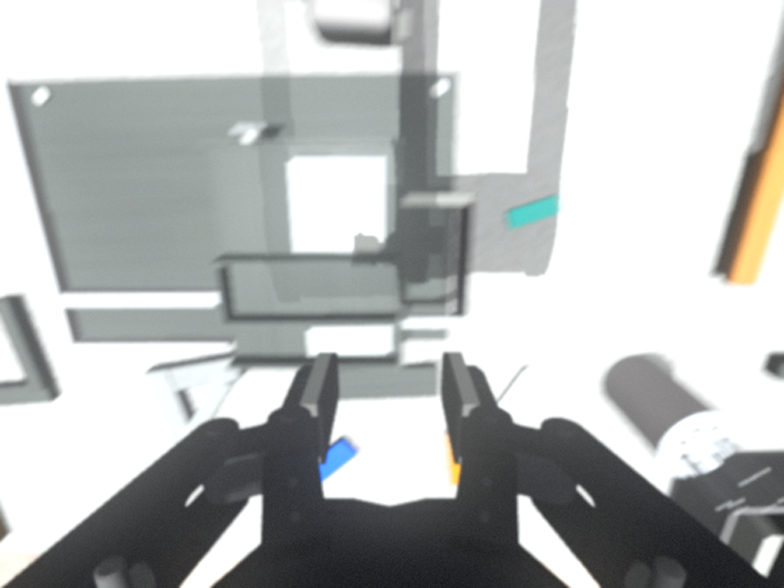

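```bash
python3 - <<'E'
from h import *
d=dict(np.load("wrist_1.npz"));del_=d
g=lambda c:np.array(c,float)/1.4
print("bar",ray(d,[g((465,205)),g((464,315))],62,d))
print("plate +y edge,-x corner",ray(d,[g((457,75))],12,d), "-x edge left",ray(d,[g((11,82))],12,d))
print("side fence inner",ray(d,[g((62,292)),g((218,290))],26,d), "lower edge", ray(d,[g((62,306)),g((218,304))],26,d))
print("strip bay plate far edge",ray(d,[g((78,341)),g((230,341))],12,d))
print("coupon",ray(d,[g((288,156)),g((387,156)),g((290,252)),g((387,252))],56,d))
crop_=cv2.cvtColor(d["image"],cv2.COLOR_RGB2BGR)[30:290,0:360];cv2.imwrite("pics/w1c.png",cv2.resize(crop_,None,fx=2.2,fy=2.2))
E
```

```text
bar [[503.10102013 122.10801818  62.        ]
 [592.22764589 127.23915215  62.        ]]
plate +y edge,-x corner [[406.16231459 118.33858131  12.        ]] -x edge left [[ 410.40453593 -246.90092294   12.        ]]
side fence inner [[ 588.02019999 -233.73491675   26.        ]
 [ 584.71908117  -88.34285485   26.        ]] lower edge [[ 601.76009316 -237.14462018   26.        ]
 [ 598.18944262  -90.00567008   26.        ]]
strip bay plate far edge [[ 644.2197845  -242.07274024   12.        ]
 [ 642.01752769  -89.19910722   12.        ]]
coupon [[469.01278278 -10.32182868  56.        ]
 [468.51210852  63.09563783  56.        ]
 [542.00695409 -13.51577646  56.        ]
 [541.34614441  63.64652827  56.        ]]
```

View pics/w1c.png

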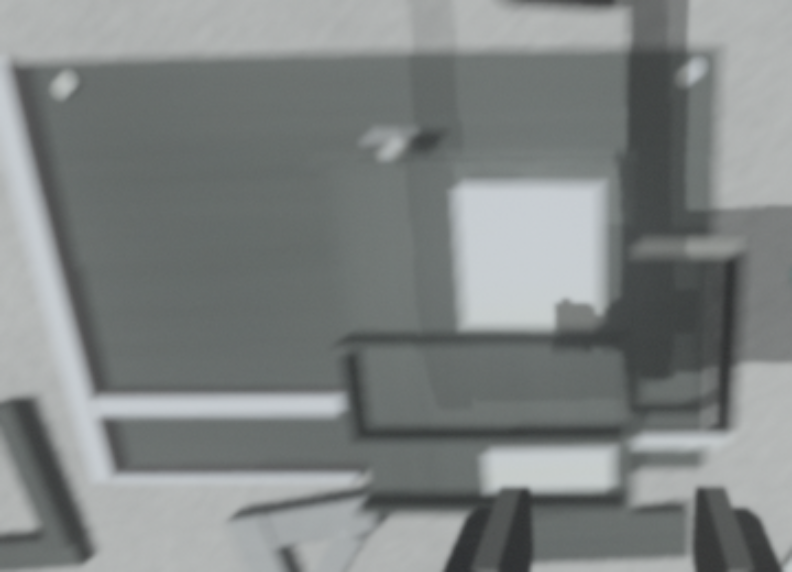

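>>> {"op": "drive_tool", "data": {"moves": [0, 3, 0, 0, 0, 0, 0, 3, 0, 0, 0, 0, 3, 0, 0, 0, 0, 0, 3, 0, 0, 0, 0, 0, 3, 0, 0, 0, 0, 0, 2.5, 0, 0, 0, 0, 0, 1, 0, 0, 0, 0, 0, 0, 0, 0, 0, 0, 0], "hand": 4}}

```text
time: 2.45
tool_pos: [542.7, 127.5, 102.8]
tcp_rot: [-172.4, 89.6, -172.0]
ft_force: [-0.2, -0.3, -0.2]
finger_gap: 40.1
```

```bash
python3 - <<'E'
from h import *
s=shot("2",("wrist","side"));print(s["time"],s["tool_pos"],s["ft_force"])
E
```

```text
2.5 [544.37558859 127.67596682 105.35026815] [-0.00832543 -0.23391575  1.28948196]
```

View pics/wrist_2.png

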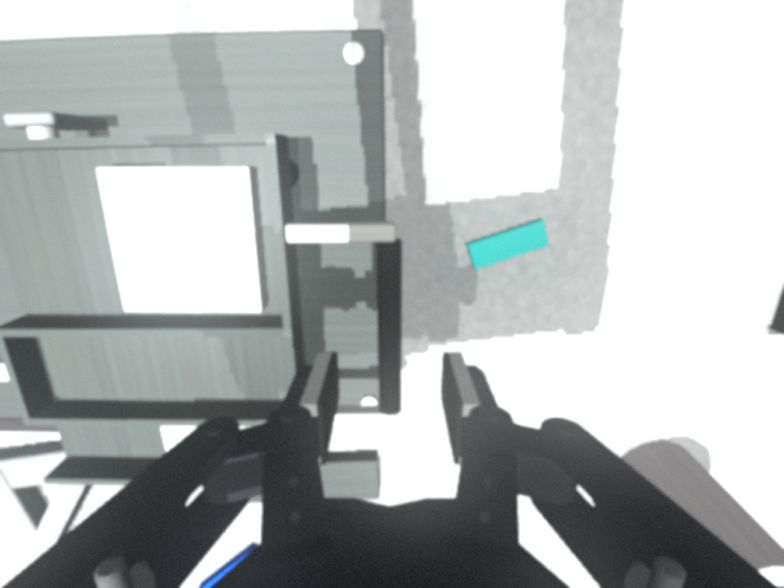

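>>> {"op": "drive_tool", "data": {"moves": [2, 0, 0, 0, 0, 0, 2, 0, 0, 0, 0, 0, 1.6, 0, 0, 0, 0, 0, 1.2, 0, 0, 0, 0, 0, 0, 0, 0, 0, 0, 0, 0, 0, 0, 0, 0, 0]}}

```text
time: 3.05
tool_pos: [546.0, 127.8, 39.3]
tcp_rot: [6.8, 90.0, 7.2]
ft_force: [0.1, 0.2, 0.6]
finger_gap: 39.9
```

>>> {"op": "drive_tool", "data": {"moves": [0, 0, 0, 0, 0, 0, 0, 0, 0, 0, 0, 0, 0, 0, 0, 0, 0, 0, 0, 0, 0, 0, 0, 0, 0, 0, 0, 0, 0, 0], "hand": 0.8, "grip_force": 25}}

```text
time: 3.47
tool_pos: [546.7, 127.3, 40.1]
tcp_rot: [-12.3, 89.8, -11.9]
ft_force: [-1.0, -4.0, 5.9]
finger_gap: 11.0
```

>>> {"op": "drive_tool", "data": {"moves": [-0.96, -0.1, 0, 0, 0, 0, -0.95, -0.16, 0, 0, 0, 0, -0.94, -0.21, 0, 0, 0, 0, -0.93, -0.27, 0, 0, 0, 0, -0.91, -0.32, 0, 0, 0, 0, -0.89, -0.38, 0, 0, 0, 0, -0.86, -0.43, 0, 0, 0, 0]}}

```text
time: 4.05
tool_pos: [546.2, 109.9, 104.3]
tcp_rot: [43.4, 89.8, 43.9]
ft_force: [2.8, 4.0, -0.6]
finger_gap: 10.7
```

>>> {"op": "drive_tool", "data": {"moves": [-0.84, -0.48, 0, 0, 0, 0, -0.81, -0.53, 0, 0, 0, 0, -0.77, -0.57, 0, 0, 0, 0, -0.74, -0.62, 0, 0, 0, 0, -0.7, -0.66, 0, 0, 0, 0, -0.66, -0.7, 0, 0, 0, 0, -0.62, -0.74, 0, 0, 0, 0, 0, 0, 0, 0, 0, 0, 0, 0, 0, 0, 0, 0, 0, 0, 0, 0, 0, 0, 0, 0, 0, 0, 0, 0, 0, 0, 0, 0, 0, 0, 0, 0, 0, 0, 0, 0]}}

```text
time: 5.13
tool_pos: [546.7, 67.8, 156.3]
tcp_rot: [41.7, 89.8, 42.2]
ft_force: [-0.3, 6.9, 7.9]
finger_gap: 10.9
```

```bash
python3 - <<'E'
from h import *
s=shot("3",("scene","side"));print(s["time"],s["tool_pos"],s["ft_force"],s["finger_gap"])
d=dict(np.load("scene_3.npz"));crop(d,80,100,330,290,3,"pics/sc3.png")
E
```

```text
5.1833 [546.74516645  67.80136878 156.28815422] [-0.56839277  6.97061245  6.84772501] 10.90720235435003
```

View pics/sc3.png

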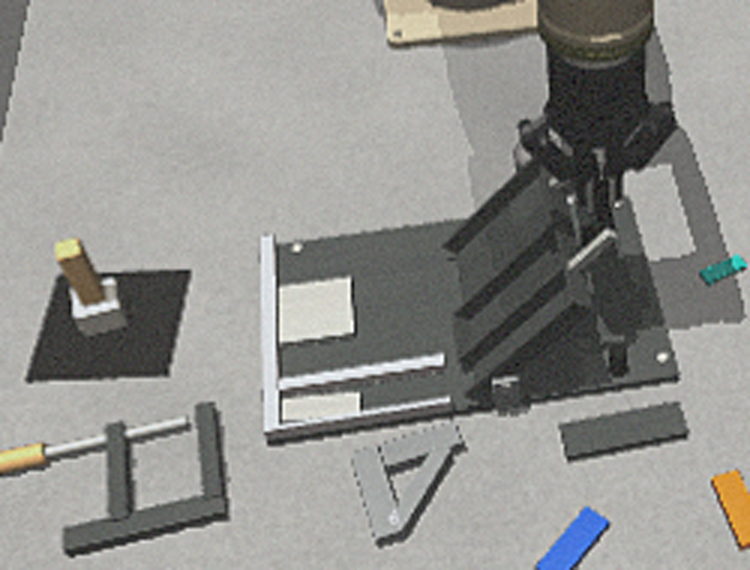

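>>> {"op": "drive_tool", "data": {"moves": [0.62, 0.74, 0, 0, 0, 0, 0.66, 0.7, 0, 0, 0, 0, 0.7, 0.66, 0, 0, 0, 0, 0.74, 0.62, 0, 0, 0, 0, 0.77, 0.57, 0, 0, 0, 0, 0.81, 0.53, 0, 0, 0, 0, 0.84, 0.48, 0, 0, 0, 0, 0.86, 0.43, 0, 0, 0, 0, 0.89, 0.38, 0, 0, 0, 0, 0.91, 0.32, 0, 0, 0, 0, 0.93, 0.27, 0, 0, 0, 0, 0.94, 0.21, 0, 0, 0, 0, 0.95, 0.16, 0, 0, 0, 0, 0, 0, 0, 0, 0, 0, 0, 0, 0, 0, 0, 0]}}

```text
time: 6.48
tool_pos: [544.3, 126.7, 46.2]
tcp_rot: [-174.7, 89.9, -174.2]
ft_force: [1.1, 2.3, -2.5]
finger_gap: 11.2
```

>>> {"op": "drive_tool", "data": {"moves": [0.24, 0.03, 0, 0, 0, 0, 0.24, 0.03, 0, 0, 0, 0, 0.16, 0.02, 0, 0, 0, 0, 0.16, 0.02, 0, 0, 0, 0, 0.1, 0, 0, 0, 0, 0, 0.06, 0, 0, 0, 0, 0, 0, 0, 0, 0, 0, 0, 0, 0, 0, 0, 0, 0]}}

```text
time: 7.15
tool_pos: [545.0, 127.3, 39.4]
tcp_rot: [-136.5, 89.9, -136.0]
ft_force: [-8.6, -2.5, 12.2]
finger_gap: 10.7
```

>>> {"op": "drive_tool", "data": {"moves": [0, 0, 0, 0, 0, 0, 0, 0, 0, 0, 0, 0, 0, 0, 0, 0, 0, 0, 0, 0, 0, 0, 0, 0, -1, 0, 0, 0, 0, 0, -2, 0, 0, 0, 0, 0, -3, 0, 0, 0, 0, 0, -3, 0, 0, 0, 0, 0, -4, 0, 0, 0, 0, 0, -4, 0, 0, 0, 0, 0, -3, 0, 0, 0, 0, 0], "hand": 4}}

```text
time: 8.07
tool_pos: [546.0, 127.9, 243.0]
tcp_rot: [8.3, 89.8, 8.8]
ft_force: [1.8, -0.0, 0.1]
finger_gap: 40.2
```

```bash
python3 - <<'E'
from h import *
s=shot("4",("scene","side"));print(s["time"],s["tool_pos"],s["ft_force"],s["joint_pos"])
d=dict(np.load("scene_4.npz"));crop(d,80,140,330,290,3,"pics/sc4.png")
d=dict(np.load("side_4.npz"));crop(d,210,180,420,340,3.5,"pics/sd4.png")
E
```

```text
8.1167 [548.67277965 128.28156913 249.76387561] [ 1.41372338 -0.03049218  5.39322186] [ 7.94575807e+00  6.87307180e-01  9.04569768e+01  6.13199771e-04
  8.81251678e+01 -8.25243165e+01]
```

View pics/sc4.png

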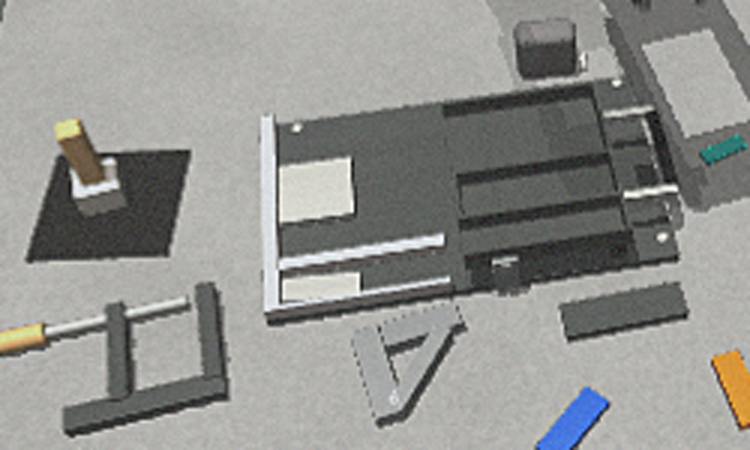

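View pics/sd4.png

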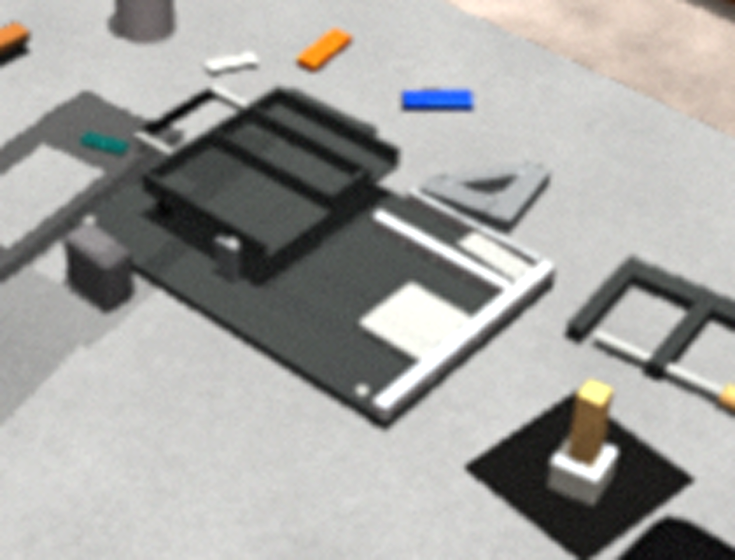

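>>> {"op": "drive_tool", "data": {"moves": [0, -3.8, -0.6, 0, 0, 0, 0, -3.8, -0.6, 0, 0, 0, 0, -3.8, -0.6, 0, 0, 0, 0, -3.8, -0.6, 0, 0, 0, 0, -3.8, -0.6, 0, 0, 0, 0, -3.8, -0.6, 0, 0, 0, 0, -3.8, -0.6, 0, 0, 0, 0, -3.8, -0.6, 0, 0, 0, 0, -3.8, -0.6, 0, 0, 0, 0, -3.8, -0.6, 0, 0, 0, 0, -3.8, -0.6, 0, 0, 0, 0, -3.8, -0.6, 0, 0, 0, 0, -3.8, -0.6, 0, 0, 0, 0, -3.8, -0.6, 0, 0, 0, 0, 0, 0, 0, 0, 0, 0, 0, 0, 0, 0, 0], "hand": 5}}

```text
time: 9.5
tool_pos: [464.5, -406.6, 237.3]
tcp_rot: [135.7, 89.9, 136.0]
ft_force: [0.4, -0.8, -0.3]
finger_gap: 50.0
```

```bash
python3 - <<'E'
from h import *
s=shot("5");print(s["time"],s["tool_pos"],s["ft_force"],s["joint_pos"],rot(s["tcp_rot"]).round(3))
E
```

```text
9.5 [ 464.47290851 -406.62703744  237.32683518] [ 0.35442887 -0.77634277 -0.31858751] [-4.59565070e+01  1.00878082e+01  8.17553552e+01 -3.14277834e-03
  8.82496429e+01 -1.36230673e+02] [[-0.001 -0.005  1.   ]
 [ 0.001  1.     0.005]
 [-1.     0.001 -0.001]]
```

View pics/wrist_5.png

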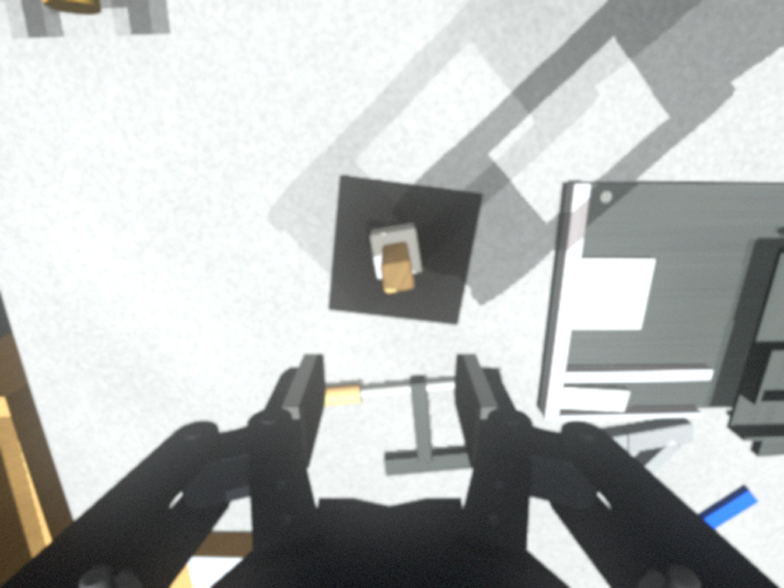

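```bash
python3 - <<'E'
from h import *
d=dict(np.load("wrist_5.npz"))
im=cv2.cvtColor(d["image"],cv2.COLOR_RGB2BGR)
cv2.imwrite("pics/w5m.png",cv2.resize(im[120:240,225:355],None,fx=5,fy=5,interpolation=cv2.INTER_CUBIC))
cv2.imwrite("pics/w5j.png",cv2.resize(im[120:310,380:520],None,fx=4,fy=3,interpolation=cv2.INTER_CUBIC)[:600])
E
```

```text
(no output)
```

View pics/w5m.png

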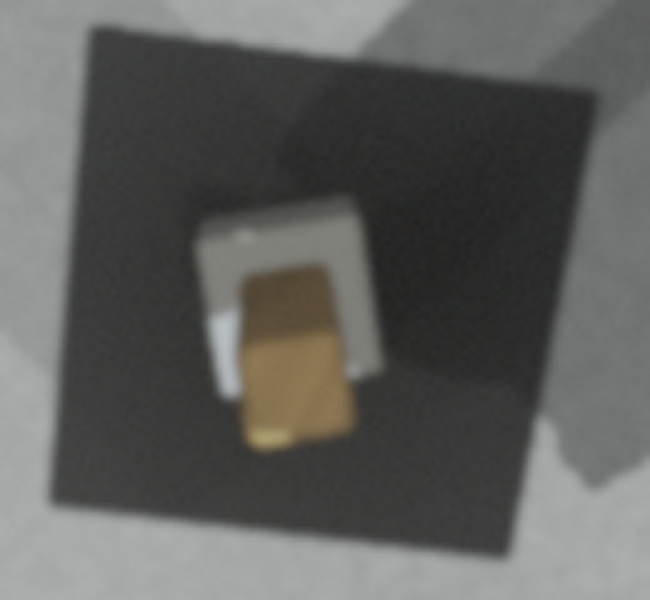

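View pics/w5j.png

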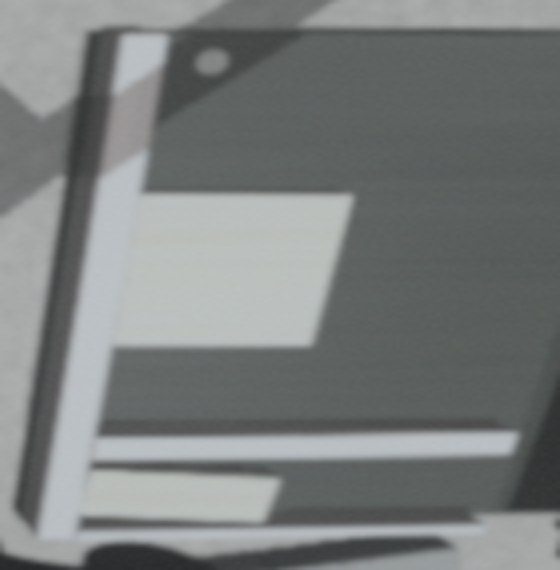

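```bash
python3 - <<'E'
from h import *
d=dict(np.load("wrist_5.npz"))
a=lambda L,z:ray(d,np.array(L)/5.+[224.6,119.6],z,d).round(1)
h=a([(198,242),(355,213),(384,372),(222,398)],34);print(h,h.mean(0))
t=a([(243,350),(345,332),(355,433),(248,448)],104);print(t,t.mean(0))
m=a([(90,28),(597,92),(510,557),(50,503)],4);print("mat",m,m.mean(0))
def ang(p):
    e=p[1]-p[0];f=p[2]-p[3];print([np.degrees(np.arctan2(-v[0],v[1])).round(1) for v in(e,f)],[np.degrees(np.arctan2(v[1],v[0])).round(1) for v in(p[3]-p[0],p[2]-p[1])])
ang(h);ang(t);ang(m)
b=lambda L,z:ray(d,np.array(L)/np.array([4,3.])+[379.6,119.6],z,d).round(1)
print("coupon",b([(143,193),(355,193),(313,347),(112,347)],22))
print("sidefence inner",b([(97,437),(520,432)],26),"endfence inner",b([(166,35),(98,440)],26),"endfence foot",b([(155,120),(92,425)],12), "strip",b([(82,470),(282,478),(265,522)],22))
E
```

```text
[[ 451.2 -423.4   34. ]
 [ 444.  -386.    34. ]
 [ 483.2 -377.9   34. ]
 [ 490.1 -417.8   34. ]] [ 467.125 -401.275   34.   ]
[[ 458.8 -411.6  104. ]
 [ 455.1 -391.8  104. ]
 [ 475.8 -389.3  104. ]
 [ 479.1 -410.6  104. ]] [ 467.2   -400.825  104.   ]
mat [[ 403.3 -451.2    4. ]
 [ 418.1 -323.9    4. ]
 [ 545.2 -338.6    4. ]
 [ 529.8 -466.1    4. ]] [ 474.1  -394.95    4.  ]
[np.float64(10.9), np.float64(9.8)] [np.float64(8.2), np.float64(11.7)]
[np.float64(10.6), np.float64(8.8)] [np.float64(2.8), np.float64(6.9)]
[np.float64(-6.6), np.float64(-6.9)] [np.float64(-6.7), np.float64(-6.6)]
coupon [[ 472.5 -232.8   22. ]
 [ 471.9 -164.1   22. ]
 [ 543.1 -163.5   22. ]
 [ 543.3 -232.4   22. ]]
sidefence inner [[ 586.5 -232.8   26. ]
 [ 584.4  -82.9   26. ]] endfence inner [[ 407.2 -237.5   26. ]
 [ 588.1 -232.3   26. ]] endfence foot [[ 443.2 -228.9   12. ]
 [ 588.1 -228.7   12. ]] strip [[ 606.4 -233.6   22. ]
 [ 611.  -160.7   22. ]
 [ 635.5 -162.    22. ]]
```

>>> {"op": "drive_tool", "data": {"moves": [0, 0, 0, -4.8, 0, 0, 0, 0, 0, -4.8, 0, 0, 2.5, 0.5, 0.36, 0, 0, 0, 2.5, 0, 0, 0, 0, 0, 2.5, 0, 0, 0, 0, 0, 2.5, 0, 0, 0, 0, 0, 1.0, 0, 0, 0, 0, 0, 0, 0, 0, 0, 0, 0, 0, 0, 0, 0, 0, 0, 0, 0, 0, 0, 0, 0], "hand": 5}}

```text
time: 10.38
tool_pos: [469.5, -399.7, 130.5]
tcp_rot: [-54.3, 89.8, -44.2]
ft_force: [-0.6, -0.4, 0.1]
finger_gap: 49.9
```

```bash
python3 - <<'E'
from h import *
s=shot("6");print(s["time"],s["tool_pos"],s["ft_force"],s["joint_pos"],rot(s["tcp_rot"]).round(3))
delta(s,[467.2,-401,54],down(100))
E
```

```text
10.3833 [ 469.48113753 -399.7481017   130.54873288] [-0.59814175 -0.42540004  0.10552953] [-4.51780214e+01  1.36344715e+01  8.90323823e+01  2.92819094e-03
  7.71679824e+01 -1.45283455e+02] [[ 0.002 -0.175  0.984]
 [-0.002  0.984  0.175]
 [-1.    -0.002  0.002]]
total t cm [ 7.65 -0.07 -0.26] |mm| 76.59294577828 w deg [0.1  0.1  0.13]
```

View pics/wrist_6.png

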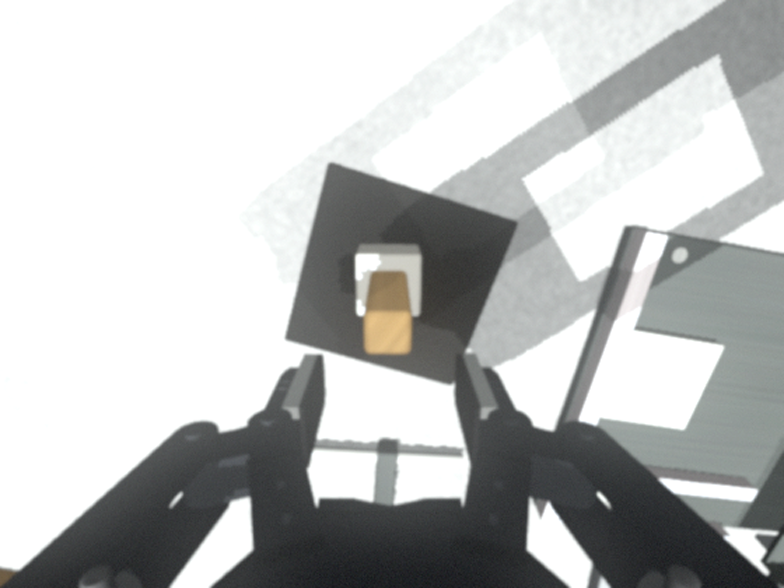

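>>> {"op": "drive_tool", "data": {"moves": [2, 0, -0.2, 0, 0, 0, 2, 0, 0, 0, 0, 0, 2, 0, 0, 0, 0, 0, 1.2, 0, 0, 0, 0, 0, 0.4, 0, 0, 0, 0, 0, 0, 0, 0, 0, 0, 0, 0, 0, 0, 0, 0, 0]}}

```text
time: 11.02
tool_pos: [467.0, -400.3, 53.6]
tcp_rot: [-56.3, 89.9, -46.2]
ft_force: [1.1, 0.5, -0.5]
finger_gap: 49.8
```

>>> {"op": "drive_tool", "data": {"moves": [0, 0, 0, 0, 0, 0, 0, 0, 0, 0, 0, 0, 0, 0, 0, 0, 0, 0, 0, 0, 0, 0, 0, 0, 0, 0, 0, 0, 0, 0], "hand": 1.5, "grip_force": 60}}

```text
time: 11.43
tool_pos: [467.2, -400.5, 53.9]
tcp_rot: [-55.8, 89.9, -45.7]
ft_force: [0.2, -0.0, 5.7]
finger_gap: 21.1
```

```bash
python3 - <<'E'
from h import *
s=shot("7");print(s["time"],s["tool_pos"],s["ft_force"],s["finger_gap"],rot(s["tcp_rot"]).round(3))
E
```

```text
11.4333 [ 467.17868311 -400.48090442   53.87809575] [ 1.64704152e-01 -9.78511111e-04  5.69903136e+00] 21.118121828970807 [[ 0.002 -0.175  0.985]
 [-0.002  0.985  0.175]
 [-1.    -0.002  0.001]]
```

View pics/wrist_7.png

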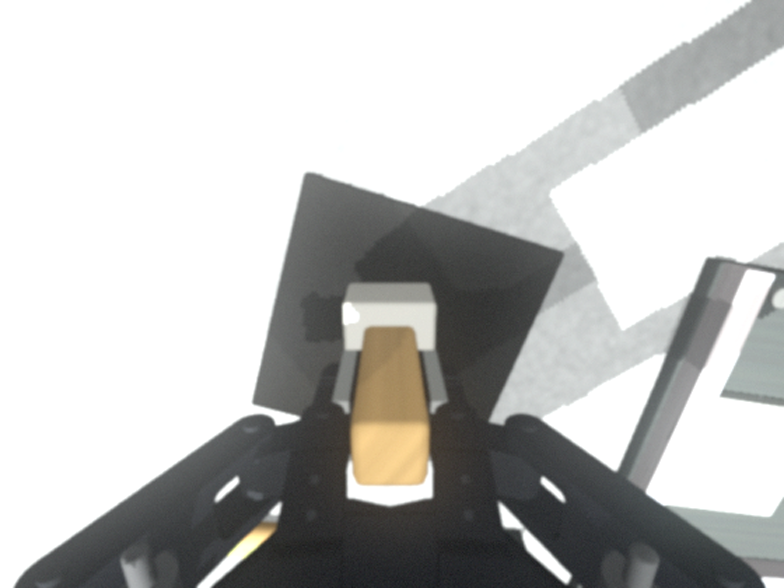

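>>> {"op": "drive_tool", "data": {"moves": [-1, 0, 0, 0, 0, 0, -2, 0, 0, 0, 0, 0, -2, 0, 0, 0, 0, 0, -2, 0, 0, 0, 0, 0, 0, 0, 0, 4.6, 0, 0, 0, 0, 0, 4.6, 0, 0, 0, 2.5, -0.25, 0, 0, 0, 0, 3, -0.3, 0, 0, 0, 0, 3, -0.3, 0, 0, 0, 0, 3, -0.3, 0, 0, 0, 0, 3, -0.3, 0, 0, 0, 0, 3, -0.3, 0, 0, 0, 0, 2.7, -0.2, 0, 0, 0, 0, 0, 0, 0, 0, 0, 0, 0, 0, 0, 0, 0]}}

```text
time: 12.73
tool_pos: [443.6, -196.6, 122.5]
tcp_rot: [148.8, 90.0, 149.8]
ft_force: [0.6, -1.2, -1.7]
finger_gap: 21.4
```

```bash
python3 - <<'E'
from h import *
s=shot("8");print(s["time"],s["tool_pos"],s["ft_force"],s["finger_gap"],rot(s["tcp_rot"]).round(3))
d=dict(np.load("wrist_8.npz"));im=cv2.cvtColor(d["image"],cv2.COLOR_RGB2BGR)
cv2.imwrite("pics/w8r.png",cv2.resize(im,None,fx=1.4,fy=1.4,interpolation=cv2.INTER_CUBIC))
E
```

```text
12.7333 [ 443.59540255 -196.61376697  122.49741265] [ 0.64742344 -1.16421866 -1.6722211 ] 21.384824089869007 [[-0.    -0.017  1.   ]
 [ 0.     1.     0.017]
 [-1.     0.    -0.   ]]
```

View pics/w8r.png

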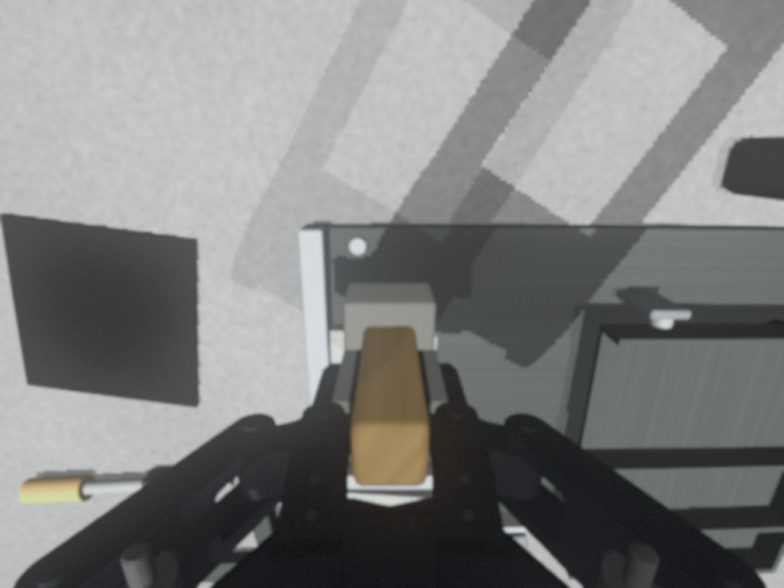

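>>> {"op": "drive_tool", "data": {"moves": [2, 0, 0, 0, 0, 0, 2, 0, 0, 0, 0, 0, 1.2, 0, 0, 0, 0, 0, 0.6, 0, 0, 0, 0, 0, 0, 0, 0, 0, 0, 0, 0, 0, 0, 0, 0, 0]}}

```text
time: 13.28
tool_pos: [444.0, -198.5, 64.6]
tcp_rot: [-179.6, 90.0, -178.8]
ft_force: [0.0, -0.9, -2.7]
finger_gap: 21.6
```

>>> {"op": "drive_tool", "data": {"moves": [0, 0, 0.5, 0, 0, 0, 0, 0, 0.5, 0, 0, 0, 0, 0, 0.5, 0, 0, 0, 0, 0, 0.5, 0, 0, 0, 0, 0, 0.5, 0, 0, 0, 0, 0, 0.5, 0, 0, 0, 0, 0, 0.5, 0, 0, 0, 0, 0, 0.5, 0, 0, 0, 0, 0, 0.3, 0, 0, 0, 0, 0, 0, 0, 0, 0]}}

```text
time: 14.12
tool_pos: [487.6, -197.4, 64.3]
tcp_rot: [-13.1, 90.0, -12.2]
ft_force: [-0.5, 0.0, -3.2]
finger_gap: 21.3
```

```bash
python3 - <<'E'
from h import *
s=shot("9",("scene","side","wrist"));print(s["time"],s["tool_pos"],s["ft_force"],s["finger_gap"],rot(s["tcp_rot"]).round(3))
d=dict(np.load("scene_9.npz"));crop(d,80,140,280,260,3.8,"pics/sc9.png")
d=dict(np.load("side_9.npz"));crop(d,230,180,400,320,4,"pics/sd9.png")
E
```

```text
14.2167 [ 486.8935762  -197.30818894   64.2071148 ] [-0.57231079  0.040217   -3.21546169] 21.574989171626854 [[-0.    -0.015  1.   ]
 [ 0.     1.     0.015]
 [-1.     0.    -0.   ]]
```

View pics/sc9.png

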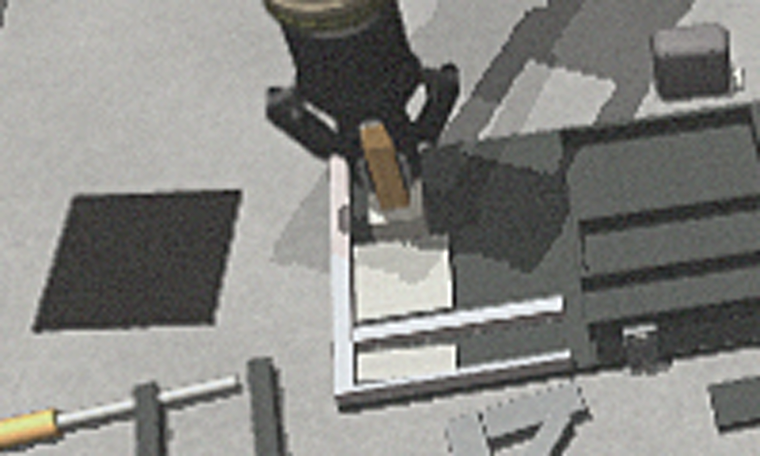

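View pics/sd9.png

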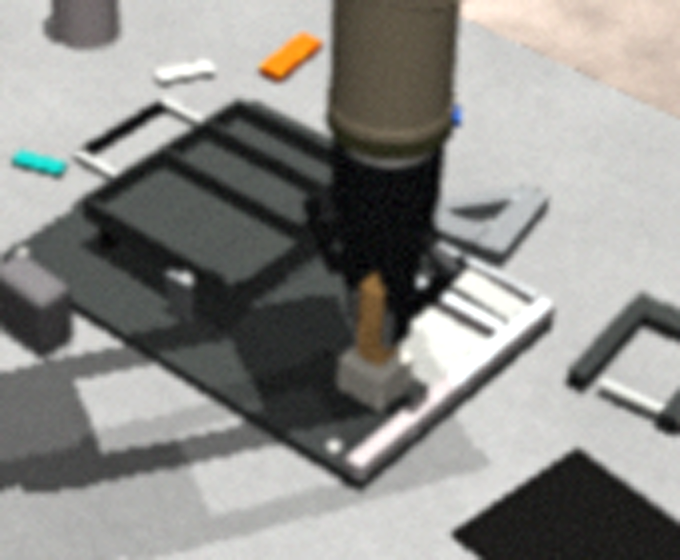

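>>> {"op": "drive_tool", "data": {"moves": [0, 0, 0.2, 0, 0, 0, 0, 0, 0.2, 0, 0, 0, 0, 0, 0.2, 0, 0, 0, 0, 0, 0, 0, 0, 0]}}

```text
time: 14.6
tool_pos: [493.3, -197.3, 64.4]
tcp_rot: [-20.4, 90.0, -19.6]
ft_force: [-1.1, -0.3, -2.7]
finger_gap: 21.4
```

>>> {"op": "drive_tool", "data": {"moves": [0, 0, 0.15, 0, 0, 0, 0, 0, 0, 0, 0, 0]}}

```text
time: 14.77
tool_pos: [494.6, -197.3, 64.3]
tcp_rot: [-13.6, 90.0, -12.8]
ft_force: [1.0, -0.6, -2.6]
finger_gap: 21.5
```

>>> {"op": "drive_tool", "data": {"moves": [0, 0, 0.15, 0, 0, 0, 0, 0, 0, 0, 0, 0]}}

```text
time: 14.93
tool_pos: [496.1, -197.2, 64.3]
tcp_rot: [-11.2, 90.0, -10.3]
ft_force: [-0.6, -0.1, -2.0]
finger_gap: 21.0
```

>>> {"op": "drive_tool", "data": {"moves": [0, 0, 0.15, 0, 0, 0, 0, 0, 0, 0, 0, 0]}}

```text
time: 15.1
tool_pos: [496.9, -197.2, 64.1]
tcp_rot: [172.0, 89.9, 172.9]
ft_force: [-2.9, -0.1, -2.9]
finger_gap: 21.4
```

>>> {"op": "drive_tool", "data": {"moves": [0, 0, 0.1, 0, 0, 0, 0, 0, 0, 0, 0, 0]}}

```text
time: 15.27
tool_pos: [497.1, -197.1, 63.7]
tcp_rot: [169.5, 89.8, 170.3]
ft_force: [-6.1, -1.4, -0.9]
finger_gap: 20.8
```

>>> {"op": "drive_tool", "data": {"moves": [0, 0, -0.3, 0, 0, 0, 0, 0, -1, 0, 0, 0, 0, 2, 0, 0, 0, 0, 0, 2.5, 0, 0, 0, 0, 0, 2.3, 0, 0, 0, 0, 0, 0, 2.5, 0, 0, 0, 0, 0, 2.5, 0, 0, 0, 0, 0, 1.7, 0, 0, 0, 0, 0, 0, 0, 0, 0, 0, 0, 0, 0, 0, 0]}}

```text
time: 16.1
tool_pos: [552.2, -128.3, 64.5]
tcp_rot: [-6.0, 89.9, -5.1]
ft_force: [-1.2, -0.6, -2.8]
finger_gap: 21.3
```

```bash
python3 - <<'E'
from h import *
s=shot("10",("scene","wrist"));print(s["time"],s["tool_pos"],s["ft_force"],s["finger_gap"],rot(s["tcp_rot"]).round(3))
d=dict(np.load("scene_10.npz"));crop(d,80,140,280,260,3.8,"pics/sc10.png")
E
```

```text
16.15 [ 551.18097775 -128.21283883   64.12160446] [-1.29228627 -0.11545972 -3.05036031] 21.21388528710448 [[-0.    -0.016  1.   ]
 [ 0.     1.     0.016]
 [-1.     0.    -0.   ]]
```

View pics/sc10.png

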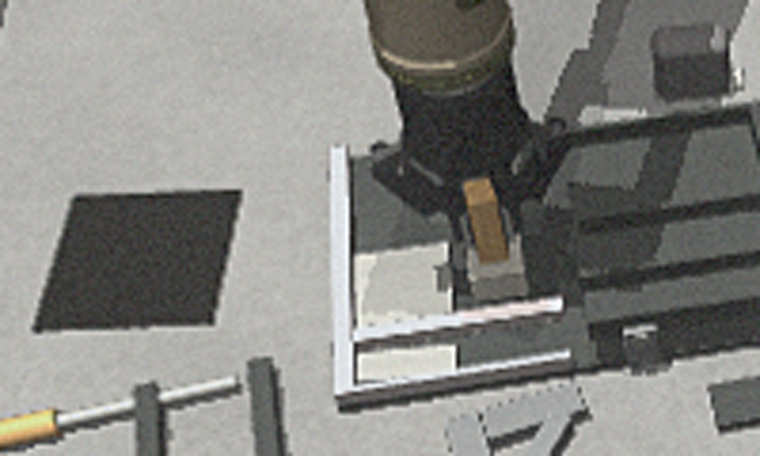

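>>> {"op": "drive_tool", "data": {"moves": [0, -0.6, 0, 0, 0, 0, 0, -0.5, 0, 0, 0, 0, 0, -0.2, 0, 0, 0, 0, 0, 0, 0, 0, 0, 0]}}

```text
time: 16.53
tool_pos: [551.3, -142.4, 64.5]
tcp_rot: [-41.6, 90.0, -40.8]
ft_force: [-0.0, -0.8, -3.4]
finger_gap: 21.4
```

>>> {"op": "drive_tool", "data": {"moves": [0, -0.15, 0, 0, 0, 0, 0, 0, 0, 0, 0, 0]}}

```text
time: 16.7
tool_pos: [551.4, -143.2, 64.3]
tcp_rot: [-42.7, 90.0, -41.8]
ft_force: [-0.8, 0.5, -3.1]
finger_gap: 21.4
```

>>> {"op": "drive_tool", "data": {"moves": [0, -0.15, 0, 0, 0, 0, 0, 0, 0, 0, 0, 0]}}

```text
time: 16.87
tool_pos: [551.5, -144.3, 64.3]
tcp_rot: [110.4, 90.0, 111.3]
ft_force: [-0.6, 0.6, -2.6]
finger_gap: 21.1
```

>>> {"op": "drive_tool", "data": {"moves": [0, -0.1, 0, 0, 0, 0, 0, 0, 0, 0, 0, 0]}}

```text
time: 17.03
tool_pos: [551.5, -144.5, 64.2]
tcp_rot: [102.4, 89.9, 103.2]
ft_force: [0.5, 4.2, -2.0]
finger_gap: 21.4
```

>>> {"op": "drive_tool", "data": {"moves": [0, -0.1, 0, 0, 0, 0, 0, 0, 0, 0, 0, 0]}}

```text
time: 17.2
tool_pos: [551.5, -144.8, 64.1]
tcp_rot: [99.3, 89.8, 100.2]
ft_force: [0.1, 8.7, -1.4]
finger_gap: 21.1
```

>>> {"op": "drive_tool", "data": {"moves": [0, -0.1, 0, 0, 0, 0, 0, 0, 0, 0, 0, 0]}}

```text
time: 17.37
tool_pos: [551.5, -144.9, 64.1]
tcp_rot: [98.2, 89.8, 99.1]
ft_force: [-0.4, 12.2, 0.8]
finger_gap: 21.1
```

>>> {"op": "drive_tool", "data": {"moves": [0, 0.5, 0, 0, 0, 0, 0, 1.4, 0, 0, 0, 0, 0, 0, -2.5, 0, 0, 0, 0, 0, -2.5, 0, 0, 0, 0, 0, -2, 0, 0, 0, 0, -2.5, 0, 0, 0, 0, 0, -2.5, 0, 0, 0, 0, 0, -1.8, 0, 0, 0, 0, 0, 0, 0, 0, 0, 0, 0, 0, 0, 0, 0, 0]}}

```text
time: 18.2
tool_pos: [482.4, -197.8, 64.5]
tcp_rot: [-51.1, 90.0, -50.3]
ft_force: [-0.7, 0.2, -3.1]
finger_gap: 21.0
```

>>> {"op": "drive_tool", "data": {"moves": [0, 0, 0.5, 0, 0, 0, 0, 0, 0.5, 0, 0, 0, 0, 0, 0.2, 0, 0, 0, 0, 0, 0.1, 0, 0, 0, 0, 0, 0, 0, 0, 0]}}

```text
time: 18.62
tool_pos: [495.8, -196.7, 64.2]
tcp_rot: [165.2, 90.0, 166.1]
ft_force: [0.0, 0.9, -3.2]
finger_gap: 21.3
```

>>> {"op": "drive_tool", "data": {"moves": [0, 0, 0.1, 0, 0, 0, 0, 0, 0, 0, 0, 0]}}

```text
time: 18.78
tool_pos: [496.4, -197.0, 64.2]
tcp_rot: [141.0, 90.0, 141.8]
ft_force: [-0.5, 1.6, -2.7]
finger_gap: 21.3
```

>>> {"op": "drive_tool", "data": {"moves": [0, 0, 0.1, 0, 0, 0, 0, 0, 0, 0, 0, 0]}}

```text
time: 18.95
tool_pos: [496.7, -197.1, 64.0]
tcp_rot: [165.8, 89.9, 166.7]
ft_force: [-2.8, -0.2, -0.7]
finger_gap: 21.0
```

>>> {"op": "drive_tool", "data": {"moves": [0, 0, 0.1, 0, 0, 0, 0, 0, 0, 0, 0, 0]}}

```text
time: 19.12
tool_pos: [497.1, -197.1, 63.7]
tcp_rot: [168.1, 89.8, 169.0]
ft_force: [-5.3, 0.1, -1.9]
finger_gap: 21.5
```

>>> {"op": "drive_tool", "data": {"moves": [0, 0, -0.4, 0, 0, 0, 0, 0, -1.1, 0, 0, 0, -2, 0, 0, 0, 0, 0, -2, 0, 0, 0, 0, 0, -2, 0, 0, 0, 0, 0, 0, -2.5, -0.2, 0, 0, 0, 0, -3, -0.2, 0, 0, 0, 0, -3, -0.2, 0, 0, 0, 0, -3, -0.2, 0, 0, 0, 0, -3, -0.2, 0, 0, 0, 0, -3, -0.2, 0, 0, 0, 0, -2.5, -0.1, 0, 0, 0, 0, 0, 0, 0, 0, 0, 0, 0, 0, 0, 0, 0]}}

```text
time: 20.28
tool_pos: [473.1, -399.0, 124.3]
tcp_rot: [-23.1, 90.0, -22.4]
ft_force: [-0.2, 1.1, -3.2]
finger_gap: 21.5
```

```bash
python3 - <<'E'
from h import *
s=shot("11",("scene","side","wrist"));print(s["time"],s["tool_pos"],s["ft_force"],s["finger_gap"],rot(s["tcp_rot"]).round(3))
d=dict(np.load("scene_11.npz"));crop(d,130,190,230,255,7,"pics/sc11.png")
d=dict(np.load("wrist_11.npz"));im=cv2.cvtColor(d["image"],cv2.COLOR_RGB2BGR)
cv2.imwrite("pics/w11r.png",cv2.resize(im,None,fx=1.4,fy=1.4,interpolation=cv2.INTER_CUBIC))
E
```

```text
20.3833 [ 473.37555233 -397.06861151  124.09492085] [ 0.78622173 -0.30752592 -2.32302317] 21.24304426944023 [[ 0.    -0.015  1.   ]
 [ 0.001  1.     0.015]
 [-1.     0.001  0.   ]]
```

View pics/sc11.png

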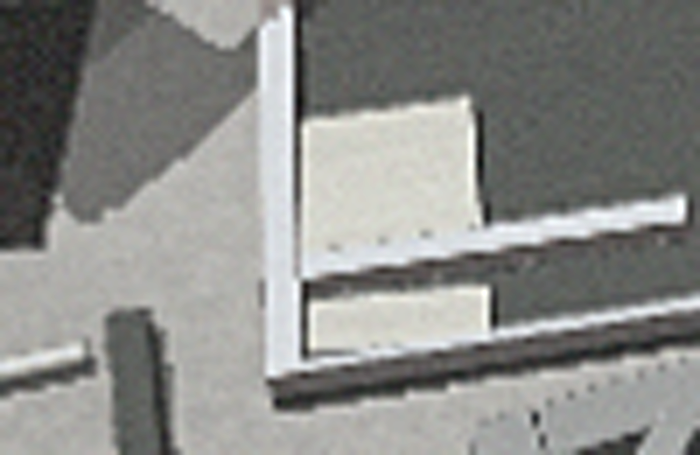

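View pics/w11r.png

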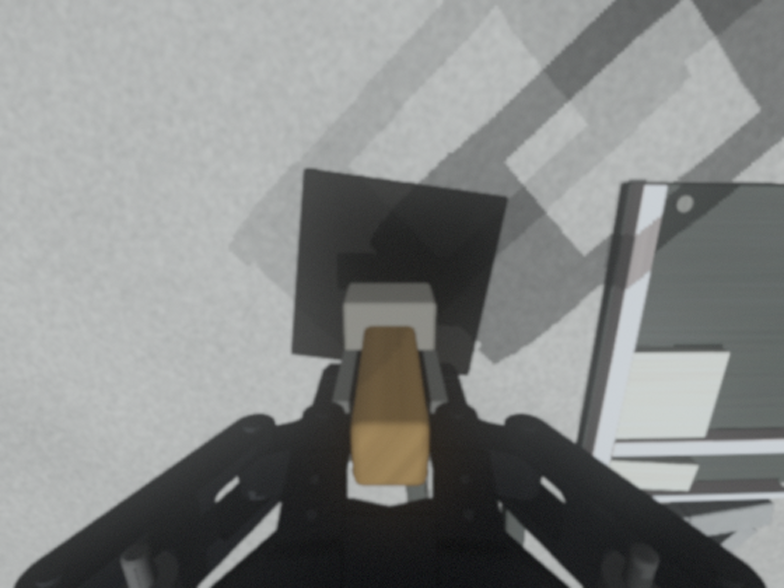

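>>> {"op": "drive_tool", "data": {"moves": [2, 0, 0, 0, 0, 0, 2, 0, 0, 0, 0, 0, 1.6, 0, 0, 0, 0, 0, 0.8, 0, 0, 0, 0, 0, 0.3, 0, 0, 0, 0, 0, 0.1, 0, 0, 0, 0, 0, 0, 0, 0, 0, 0, 0]}}

```text
time: 21.02
tool_pos: [474.0, -397.6, 57.2]
tcp_rot: [-43.7, 89.9, -42.8]
ft_force: [-0.6, -0.4, -1.9]
finger_gap: 21.2
```

>>> {"op": "drive_tool", "data": {"moves": [0.1, 0, 0, 0, 0, 0, 0, 0, 0, 0, 0, 0]}}

```text
time: 21.18
tool_pos: [474.1, -398.1, 56.5]
tcp_rot: [-45.1, 89.9, -44.2]
ft_force: [-1.5, -1.1, -2.1]
finger_gap: 21.1
```

>>> {"op": "drive_tool", "data": {"moves": [0.1, 0, 0, 0, 0, 0, 0, 0, 0, 0, 0, 0]}}

```text
time: 21.35
tool_pos: [473.6, -397.9, 54.7]
tcp_rot: [-47.6, 90.0, -46.7]
ft_force: [0.6, 0.4, -2.8]
finger_gap: 21.5
```

>>> {"op": "drive_tool", "data": {"moves": [0.1, 0, 0, 0, 0, 0, 0, 0, 0, 0, 0, 0]}}

```text
time: 21.52
tool_pos: [473.6, -398.0, 53.9]
tcp_rot: [-46.6, 90.0, -45.7]
ft_force: [-0.2, 0.4, 1.1]
finger_gap: 21.4
```

>>> {"op": "drive_tool", "data": {"moves": [0.05, 0, 0, 0, 0, 0, 0, 0, 0, 0, 0, 0]}}

```text
time: 21.68
tool_pos: [473.7, -398.0, 53.9]
tcp_rot: [-50.5, 89.9, -49.7]
ft_force: [-1.6, 1.7, 4.7]
finger_gap: 22.0
```

Contact with the mat; release, and rise clear.

>>> {"op": "drive_tool", "data": {"moves": [0, 0, 0, 0, 0, 0, 0, 0, 0, 0, 0, 0, 0, 0, 0, 0, 0, 0, 0, 0, 0, 0, 0, 0, 0, 0, 0, 0, 0, 0, -1, 0, 0, 0, 0, 0, -2, 0, 0, 0, 0, 0, -3, 0, 0, 0, 0, 0, -3, 0, 0, 0, 0, 0, -4, 0, 0, 0, 0, 0, -4, 0, 0, 0, 0, 0, -2, 0, 0, 0, 0, 0, 0, 0, 0, 0, 0, 0, 0, 0, 0, 0, 0, 0], "hand": 5}}

```text
time: 22.85
tool_pos: [474.3, -398.4, 245.8]
tcp_rot: [-45.3, 89.7, -44.5]
ft_force: [-0.2, 0.5, -0.7]
finger_gap: 50.2
```

```bash
python3 - <<'E'
from h import *
s=shot("12",("scene","side","wrist"));print(s["time"],s["tool_pos"],s["ft_force"],s["finger_gap"])
d=dict(np.load("scene_12.npz"));crop(d,80,140,330,290,3,"pics/sc12.png")
d=dict(np.load("side_12.npz"));crop(d,210,180,420,340,3.5,"pics/sd12.png")
d=dict(np.load("wrist_12.npz"));im=cv2.cvtColor(d["image"],cv2.COLOR_RGB2BGR)
cv2.imwrite("pics/w12r.png",cv2.resize(im,None,fx=1.4,fy=1.4,interpolation=cv2.INTER_CUBIC))
cv2.imwrite("pics/w12j.png",cv2.resize(im[150:310,370:520],None,fx=4,fy=3.6,interpolation=cv2.INTER_CUBIC))
E
```

```text
22.95 [ 472.94829107 -397.13569597  241.80159635] [ 0.02795113  0.3096971  -0.62004359] 50.172696264082994
```

View pics/w12r.png

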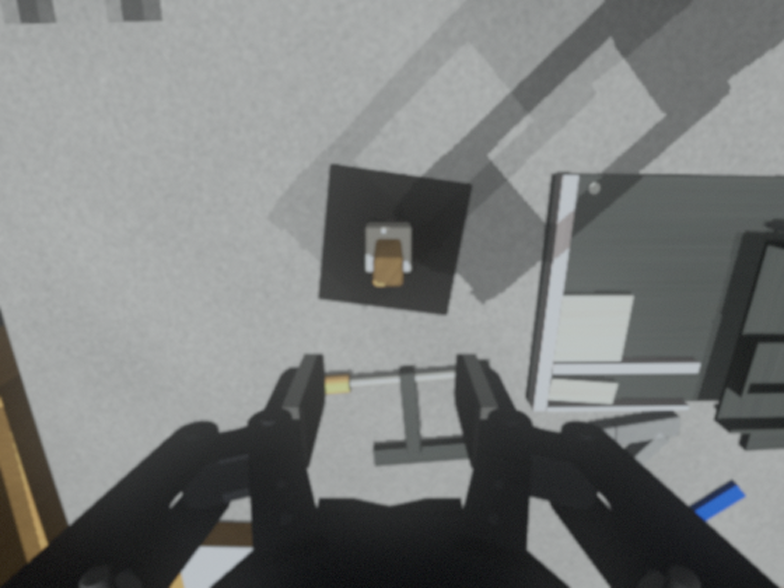

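View pics/w12j.png

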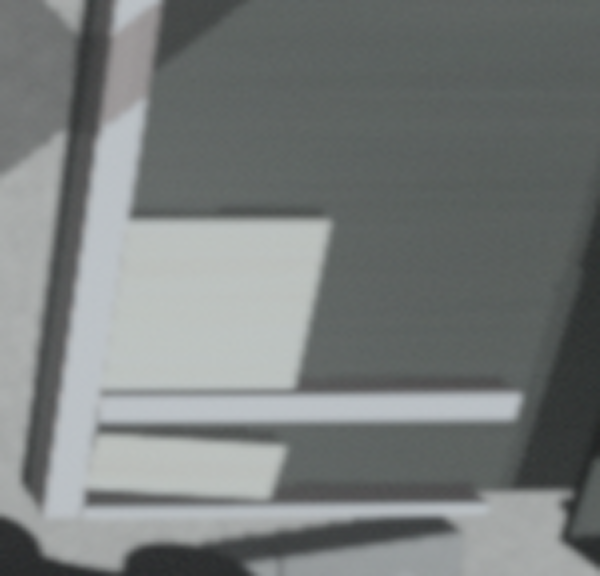

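View pics/sd12.png

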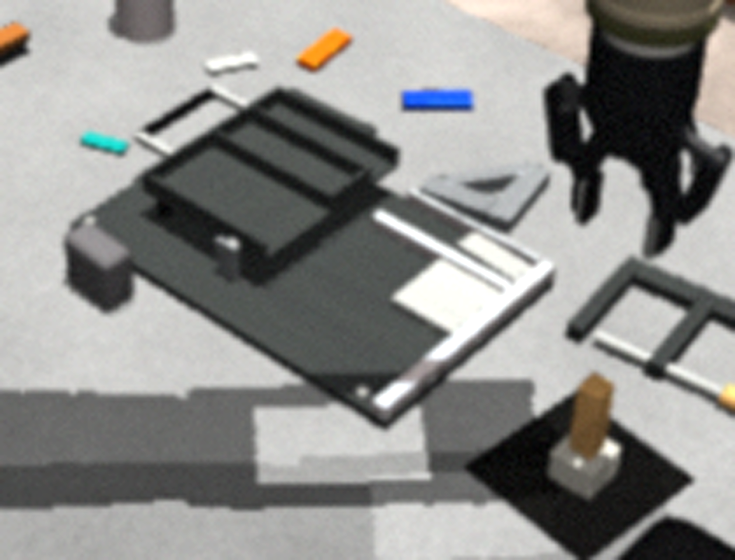

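View pics/sc12.png

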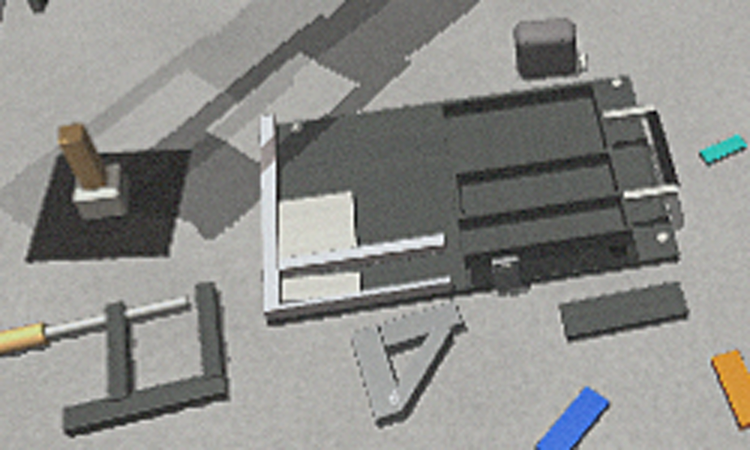

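```bash
python3 - <<'E'
from h import *
d=dict(np.load("wrist_12.npz"))
b=lambda L,z:ray(d,np.array(L)/np.array([4,3.6])+[369.6,149.6],z,d).round(1)
c=b([(131,218),(332,220),(297,388),(104,390)],22);print("coupon",c)
print("side fence inner",b([(102,394),(522,393)],26),"end inner",b([(146,100),(98,425)],26))
E
```

```text
coupon [[ 516.  -232.6   22. ]
 [ 515.7 -164.9   22. ]
 [ 585.  -162.9   22. ]
 [ 586.5 -231.3   22. ]]
side fence inner [[ 586.1 -233.6   26. ]
 [ 584.4  -84.1   26. ]] end inner [[ 471.  -236.2   26. ]
 [ 599.6 -233.    26. ]]
```

```bash
python3 -c "
from bench import r
print(r.hand_in())"
```

```text
the job is handed in; nothing more can be done
None
```

The job is done and handed in at about 23 s of the 72 s allowed.

- **Tray:** I pinched the bar and lifted the tray to about 0.83 rad. I held it there for just over half a second until the coupon and strip had both slid out. I then lowered it by hand onto its rests; the push back was about 12 N at the end.
- **Coupon:** I took the mallet by its handle and pushed the coupon to the side fence, then to the end fence, then once more to the side fence. I felt contact at about 6 N, 12 N and 5 N.
- **Mallet:** I set it back upright near the middle of its mat and let go, with the arm ending clear above it.

**Last checks:** In the final pictures, the coupon's edges match both fence planes to about 1 mm, and the camera calibration itself is only good to about 2 mm. The same pictures show the strip lying in its bay, the tray down, the mallet upright, and nothing else around the station visibly moved. No check failed or disagreed.

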